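Load the last fitting and close up the self-closing fittings case

TASK

Put the brass union, the hexagonal fitting standing on the bench, into the open steel case with the other fittings. Then slide the thumb tab on the case's side bracket towards the case to release the sprung cover, and press the cover fully shut so that its front catch snaps. Leave the union in the closed case and do not disturb the tape measure and the round tin on the bench.

Things in the scene. Friction and masses are not known exactly. Their poses are not given: they have to be found in the camera images.
- union_mid (a point): Centre (half-way up) of the brass pipe union that stands upright on the bench: 48 mm high, 0.19 kg, a hexagon 41 mm across flats and 47 mm across corners, 22 to 38 mm above its foot. Two of its flats face along its own x axis. It can be taken from above across the hexagon.
- case: Grey steel fittings case, fixed to the bench. Origin: centre of its underside, z up. Tray 150 mm along x, 190 mm along y, 72 mm high, walls and floor 4 mm. Front faces its own -x (to the robot); cover hinged on the +x top edge. On its +y side a bracket (up to 69 mm high, reaching to y +178 mm) carries the hold-open slide. A spring catch stands outside the middle of the front wall, top 74 mm high.
- case_lid (a joint): Angle of the cover (rad): 0 = shut and level, about 1.42 = nearly upright (top edge 232 mm above the bench), held open by the slide. Once released, a light spring and its weight swing it down in about 1.5 s; it stops about 0.08 rad ajar on the front catch and must be pressed (about 6 N near the front edge) until the catch snaps over and holds it at 0.
- cover_front (a point): Place to press: on the cover's outer face (its top when shut), on the middle line, 23 mm from the front edge. Moves with the cover; when shut it is 78 mm above the bench at case x -60 mm, y 0. The cover is 160 mm (x) by 202 mm (y); hinge axis at case x +75 mm, 72 mm above the bench.
- case_slide (a joint): Travel of the hold-open slide (m): 0 = out, tongue under the cover's stay arm; grows as the tab is pushed along the case's -y, towards the case; end stop at 0.014. The cover is released at about 0.008. About 1.2 N of friction; stays where it is left.
- tab (a point): Middle of the outer face (facing the case's +y) of the slide's upright thumb tab: a steel plate 28 mm along the case's x, 8 mm thick along its y, reaching from 63 mm to 88 mm above the bench. The space outside it (+y) is free down to the bench.
- free_floor (a point): Centre of the free part of the case's inner floor, 4 mm above the bench, at case x -12 mm, y +45 mm. Room for the union. An elbow (42 mm high) and a nut lie in the case's -y half; about 40 mm are free around this point.
- tape_measure: Loose yellow pocket tape measure, 68 x 72 x 34 mm, lying on the bench; origin under its middle. To be left alone.
- flux_tin: Loose round blue tin, 77 mm wide, 39 mm high, standing on the bench; origin under its middle. To be left alone.

How it is judged (in metres and radians):
On the way, in this order (a step that is already met when the one before it is completed fails the run):
1. the union is in the case while the cover still stands open (x of union_mid in the frame of case between -0.071 and 0.071 m and y of union_mid in the frame of case between -0.091 and 0.091 m and z of union_mid in the frame of case below 0.07 m and contact force between the fingers and union_a below 0.1 N and value of joint case_lid above 1.2 rad), for 0.2 s.
2. the slide is pushed in and the cover has swung down (value of joint case_slide above 0.006 m and value of joint case_lid below 0.3 rad), for 0.1 s.
At the end, for the whole second after the job is handed in: The cover is shut behind its catch (within 0.03 rad of closed) and at rest, with the union inside the case (its centre within the walls and under 70 mm high) (value of joint case_lid below 0.03 rad and x of union_mid in the frame of case between -0.071 and 0.071 m and y of union_mid in the frame of case between -0.091 and 0.091 m and z of union_mid in the frame of case below 0.07 m and velocity of joint case_lid below 0.05 rad/s); the robot touches nothing.
It fails at once if the tape measure or the tin is shifted by more than 40 mm (distance of any of tape_measure, flux_tin from where it was at the start of the episode above 0.04 m).
It also fails if it takes over 67 s, if anything falls off the work surface, if the arm or the gripper's body presses on something with over 40 N, if the wrist force passes 120 N, or if a joint passes its speed limit or range.

ROBOT

A 6-joint arm with a two-finger parallel gripper is mounted at the origin on a cart in front of the work surface, level with it; the furniture and walls round the work are solid. World frame = base frame: x ahead of the robot, y to its left, z up, the work surface at z = 0. Lengths are in m, angles in degrees, forces in N, time in s.
With the tool pointing down it reaches from about 0.4 to 0.825 m from the base axis. Payload 7 kg.
Tool frame: the origin (TCP) lies at the centre of the arm's flange, where the gripper is bolted on; the fingertips stand 178 mm ahead of it and the grasp point (between the pads) lies 159 mm ahead of it; x points along the fingers, y is the direction in which the jaws open and shut, and the axes are right-handed (so a half turn about x gives the same grasp; the last joint's range is limited). The gripper opens to 88 mm and grips with 3 to 60 N. Pads are 19 mm wide; open, the fingers measure 130 mm over their backs; the gripper's body (78 mm by 193 mm) begins 47 mm behind the grasp point.
Start: joints at [-52.019, 20.546, 0.682, 0, -70.136, -16.507], TCP at [0.247, -0.628, 0.405] pointing down, gripper open.
Joint ranges: [-176.03, 176.03], [-82.01, 121.73], [-58.28, 71.71], [-173.87, 95.51], [-174.79, -0.11], [-173.66, 173.66]. Speed limits (degrees/s): [136.94, 136.94, 172.46, 180, 180, 180].

INTERFACE

Orientations are given as [roll, pitch, yaw] about the fixed x, y, z axes, in that order (R = Rz(yaw) Ry(pitch) Rx(roll)).
In Python, from plant import ctrl gives the robot as it stands. The module is installed in compiled form; this text tells all that it offers.
- The arm moves only by the shell command python3 -m inch 'ROWS'. ROWS is JSON, one flat list of numbers, 7 for each row, row after row: the shift along the tool's x, y, z in m, then the turn, a rotation vector about the tool's x, y, z in degrees, then the finger opening in m, from 0 to 0.0876. In form: [dx, dy, dz, rx, ry, rz, hand, dx, dy, dz, rx, ry, rz, hand, ...]. A call has 1 to 20 rows; each row shifts and turns the pose as measured when the row begins, along the tool's axes as they then stand; what a row does not reach is not made up. A row lasts 1/8 s, in which the tool goes at most 62.5 mm and 10.7 degrees, less where a joint would pass 70% of its speed; a pose out of reach is approached as far as the arm can. A call with a gripper value outside its range is refused whole. The fingers move at their own pace and stop on an object; the grip force is fixed at half the most. Time passes only in rows, so rows that do not move let the fingers close. It gives the time, the measured TCP pose, the force and the opening at its end, in the units of the state.
- ctrl.get_obs(): the state, without advancing time (a new reading comes with each control period).
- ctrl.snapshot(name): name is "side" or "top" or "wrist"; returns a dict with "color" (420x560x3 uint8, red, green, blue), "depth" (420x560 float32, m along the optical axis (not along the pixel's ray), 0 where there is no reading), "K" (3x3 intrinsics, pixels), "k1" (the pictures are not rectified: a ray, as slopes to the right and down, at radius r is drawn at 1 + k1 r^2 times it, then the intrinsics apply), "position" and "attitude" of the camera in the world; the wrist camera has in their place "hand_eye" (4x4, takes a point from camera to tool coordinates, whose origin is the TCP and whose axes are the tool frame's). Camera axes: x right, y up, looking along -z (the intrinsics and any distortion apply to the point x, -y, -z); pixel columns grow to the right and rows downward; lengths in m; the calibration is good to about 2 mm. A picture is of the moment at which its call begins: read the wrist's pose just before it.
- ctrl.close_job(): hands the job in, once; it reports no verdict.
The state is a dict: "clock": time; "joint_pos": joint angles; "qvel": joint speeds; "tau": joint torques, N m; "tool_pos": TCP position; "orientation": TCP orientation; "force": force on the tool from outside, world axes, zero at the start; "moment": the same for the moment, N m; "opening": finger opening in m.
Only numpy, scipy, OpenCV 4.12 (cv2) and the standard library are available. Lean on these libraries where they do the work, as an engineer would, in place of code of your own. Each camera call takes 0.05 s, during which the arm holds its last target.

## Working session

There is one attempt and no reset: what is moved stays moved. The work goes in short steps, Python scripts to look and compute and a shell command to move; the robot and the scene stay as the last step left them, time stands still between calls to the robot, and variables do not carry over. Pictures are saved under pics/ and viewed, and the job is handed in when it is done.

```bash
mkdir -p pics
cat > h.py <<'E'
import numpy as np, cv2, json
from scipy.spatial.transform import Rotation as R
from plant import ctrl
E
python3 - <<'E'
from h import *
print(ctrl.get_obs())
for n in ("top","side"):
    s=ctrl.snapshot(n); np.save(f"{n}.npy",s,allow_pickle=True)
    cv2.imwrite(f"pics/{n}1.png",s["color"][:,:,::-1]); print(n,s["K"],s["k1"],s["position"],s["attitude"])
E
```

```text
{'clock': 0.0, 'joint_pos': array([-5.20178414e+01,  2.05892239e+01,  6.33349257e-01, -1.93853160e-02,
       -7.01366479e+01, -1.65070882e+01]), 'qvel': array([ 0.02233229, -0.06563703, -0.0140492 , -0.12690608, -0.03975856,
        0.05230978]), 'tau': array([-1.07551332e-03, -5.82717419e+01,  2.93057352e+01,  6.99748412e+00,
        6.76450931e-03, -1.60525137e-04]), 'tool_pos': array([ 0.24703512, -0.62794923,  0.4037465 ]), 'orientation': array([ 95.36598079,  89.90569928, 116.83444974]), 'force': array([-0.42371405, -0.00787071,  0.22756102]), 'moment': array([ 0.00918246, -0.07018208, -0.00016195]), 'opening': 0.0876368513585034}
top [[393.0383076    0.         278.6711079 ]
 [  0.         393.0383076  212.20577378]
 [  0.           0.           1.        ]] -0.11036413505526593 [ 0.3748225  -0.02717843  0.99730745] [ 1.11161716e+01  1.82370478e-02 -9.06139378e+01]
side [[444.72615749   0.         281.61120948]
 [  0.         444.72615749 211.44505454]
 [  0.           0.           1.        ]] 0.04404080942054925 [ 0.62371253 -0.71061793  0.84592596] [ 4.17088822e+01 -1.56360963e-02  6.27435298e+00]
```

View pics/top1.png

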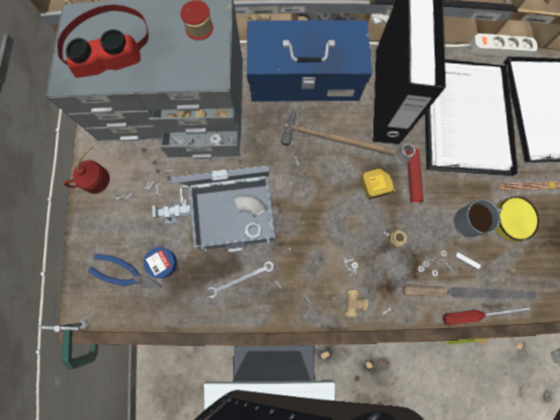

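View pics/side1.png

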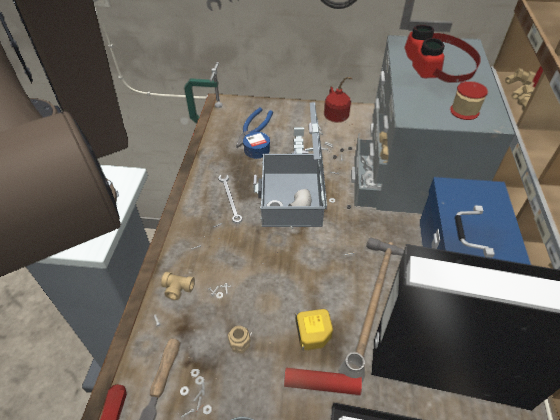

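The top view shows the case around (232,212) with its upright cover at (220,175), the tab bracket near (170,211), the union at (398,238), the tape at (377,183) and the tin at (160,263). The side view shows the union at (238,336) and the case at (293,190). I'll zoom in and measure.

```bash
cat >> h.py <<'E'
def undist(s,px):
    K=s["K"];px=np.atleast_2d(px).astype(float)
    d=np.c_[(px[:,0]-K[0,2])/K[0,0],(px[:,1]-K[1,2])/K[1,1]]
    u=d.copy()
    for _ in range(30): u=d/(1+s["k1"]*(u**2).sum(1,keepdims=True))
    return u
def campose(s,obs=None):
    if "position" in s: return R.from_euler("xyz",s["attitude"],degrees=True).as_matrix(),np.array(s["position"])
    T=np.array(s["hand_eye"]);Rt=R.from_euler("xyz",obs["orientation"],degrees=True).as_matrix()
    return Rt@T[:3,:3], Rt@T[:3,3]+obs["tool_pos"]
def rays(s,px,obs=None):
    u=undist(s,px);Rm,p=campose(s,obs)
    return p,(Rm@np.c_[u[:,0],-u[:,1],-np.ones(len(u))].T).T
def onz(s,px,z,obs=None):
    p,d=rays(s,px,obs); return p+d*((z-p[2])/d[:,2])[:,None]
def cloud(s,obs=None):
    h,w=s["depth"].shape;v,u=np.mgrid[:h,:w];p,d=rays(s,np.c_[u.ravel(),v.ravel()],obs)
    P=p+d*s["depth"].reshape(-1,1);P[s["depth"].ravel()==0]=np.nan
    return P.reshape(h,w,3)
def load(n): return np.load(n+".npy",allow_pickle=True).item()
E
python3 - <<'E'
from h import *
t=load("top");s=load("side")
c=t["color"][140:300,130:290,::-1];cv2.imwrite("pics/t_case.png",cv2.resize(c,None,fx=3.7,fy=3.7,interpolation=2))
c=s["color"][90:240,230:350,::-1];cv2.imwrite("pics/s_case.png",cv2.resize(c,None,fx=4,fy=4,interpolation=2))
c=np.hstack([t["color"][208:268,368:428,::-1],s["color"][306:366,208:268,::-1]]);cv2.imwrite("pics/u.png",cv2.resize(c,None,fx=6,fy=6,interpolation=2))
for S,px in((t,(398,238)),(s,(238,334)),(t,(232,212)),(t,(160,263)),(t,(380,183))):
    P=cloud(S);print(px,P[px[1],px[0]])
print(onz(t,(398,238),.048),onz(s,(238,330),.048))
E
```

```text
(398, 238) [ 0.49971051 -0.33636554 -0.00071288]
(238, 334) [ 0.49327946 -0.3144867   0.02240479]
(232, 212) [0.57216168 0.09164711 0.00229623]
(160, 263) [0.43927431 0.26345994 0.03919119]
(380, 183) [ 0.63676245 -0.28805434  0.03618724]
[[ 0.49361479 -0.32127427  0.048     ]] [[ 0.49587542 -0.31862713  0.048     ]]
```

View pics/t_case.png

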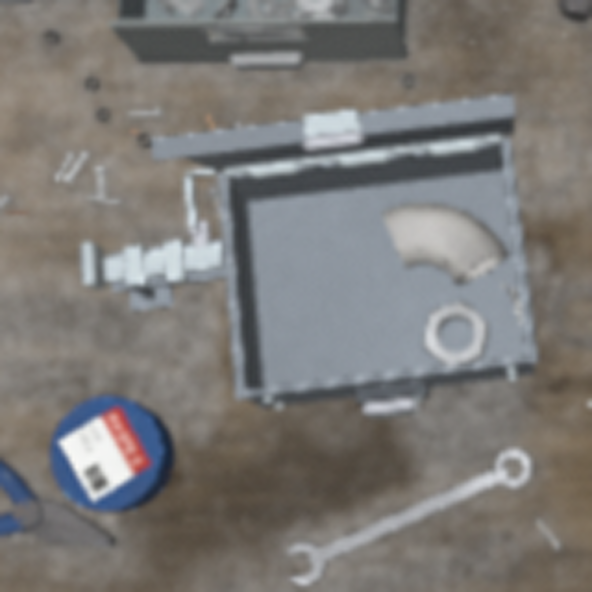

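View pics/s_case.png

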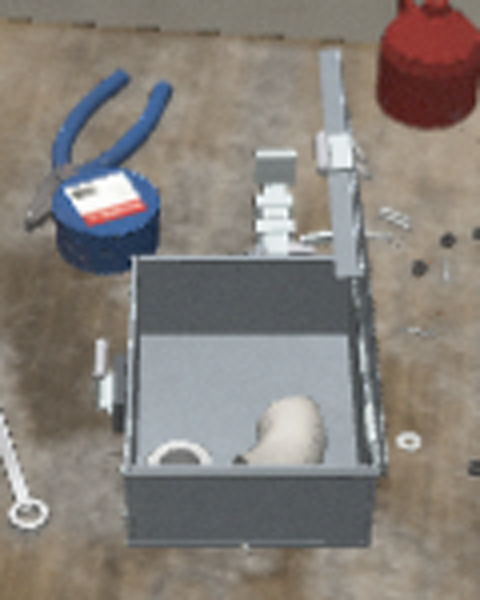

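View pics/u.png

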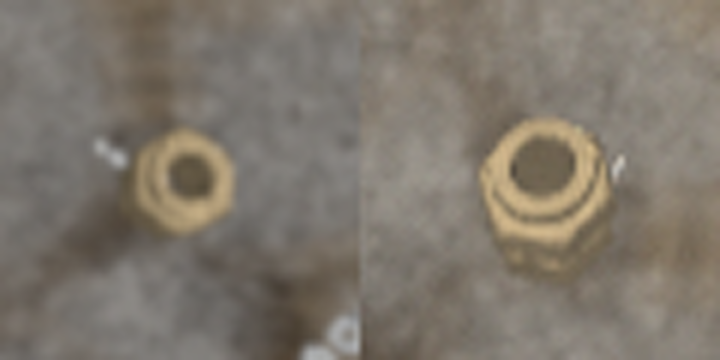

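Run:
```python
from h import *
t=load("top");s=load("side")
f=lambda x,y:((x+.5)/3.7-.5+130,(y+.5)/3.7-.5+140)
c=onz(t,[f(242,397),f(536,366),f(222,170),f(508,138)],.072);print("case FL FR BL BR",c.round(4),c.mean(0).round(4))
e=[np.linalg.norm(c[0]-c[1]),np.linalg.norm(c[2]-c[3]),np.linalg.norm(c[0]-c[2]),np.linalg.norm(c[1]-c[3])];print(np.round(e,4))
for a,b in((1,0),(3,2)):
    d=c[a]-c[b];print("yaw",np.degrees(np.arctan2(d[0],-d[1])))
g=lambda x,y:((x+.5)/4-.5+230,(y+.5)/4-.5+90)
c2=onz(s,[g(133,258),g(125,470),g(382,470)],.072);print("side FL FR BR",c2.round(4),np.linalg.norm(c2[0]-c2[1]),np.linalg.norm(c2[2]-c2[1]))
u=lambda x,y,ox,oy:((x+.5)/6-.5+ox,(y+.5)/6-.5+oy)
print("union",onz(t,u(190,177,368,208),.048),onz(s,u(182,165,208,306),.048))
print("tab top",onz(t,[f(82,243),f(82,286),f(95,243),f(95,286)],.088),onz(s,[g(256,152),g(297,152)],.088))
```

```text
case FL FR BL BR [[ 0.4748  0.1705  0.072 ]
 [ 0.4931 -0.0183  0.072 ]
 [ 0.6254  0.1883  0.072 ]
 [ 0.6448 -0.0011  0.072 ]] [0.5595 0.0849 0.072 ]
[0.1896 0.1904 0.1516 0.1527]
yaw 5.539986016449715
yaw 5.859955987085573
side FL FR BR [[ 4.775e-01  1.704e-01  7.200e-02]
 [ 4.986e-01 -1.680e-02  7.200e-02]
 [ 6.487e-01 -2.000e-04  7.200e-02]] 0.18841871930128717 0.15103370997364765
union [[ 0.49583397 -0.32455983  0.048     ]] [[ 0.4968414  -0.32495276  0.048     ]]
tab top [[0.57358033 0.27480529 0.088     ]
 [0.54526983 0.27332071 0.088     ]
 [0.57347623 0.26619444 0.088     ]
 [0.54518522 0.2647615  0.088     ]] [[0.54919134 0.27010217 0.088     ]
 [0.57709059 0.27315078 0.088     ]]
```

```bash
cat >> h.py <<'E'
C0=np.array([.5612,.0853]);CY=np.radians(6.0)
def w2c(P):
    d=P[...,:2]-C0;c,s=np.cos(CY),np.sin(CY)
    return np.stack([c*d[...,0]+s*d[...,1],-s*d[...,0]+c*d[...,1],P[...,2]],-1)
def c2w(p):
    c,s=np.cos(CY),np.sin(CY);return np.array([C0[0]+c*p[0]-s*p[1],C0[1]+s*p[0]+c*p[1]])
E
python3 - <<'E'
from h import *
for n in("top","side"):
    P=w2c(cloud(load(n))).reshape(-1,3);P=P[np.isfinite(P).all(1)]
    xs=np.arange(-100,111,12);ys=np.arange(200,-110,-12)
    print(n,"rows y(mm), cols x",xs)
    for y in ys:
        r=[]
        for x in xs:
            m=(abs(P[:,0]*1e3-x)<6)&(abs(P[:,1]*1e3-y)<6)
            r.append("%4d"%(np.percentile(P[m,2],90)*1e3) if m.sum()>0 else "   .")
        print("%4d"%y,*r)
E
```

```text
top rows y(mm), cols x [-100  -88  -76  -64  -52  -40  -28  -16   -4    8   20   32   44   56
   68   80   92  104]
 200   41   42   41   41    3    3    3    2    3    2    2    .    2    1    1    4    6    7
 188   42   41   42   40    2    3    2    1    1   89   89   89    1    2    1    4    2    4
 176   41   41   40   39    2    2    2    1    5   86   87   88    1    1    0    2    0    1
 164   40   39   39    2    1    1    1    1    2   69   70   69    1    2    1    2    1    3
 152   32   31    2    2    3    1    2    1    4   67   68   66    0    2    1    3    1    1
 140    2    3    2    1    2    1    1    1    2   66   69   68    0    1    2    1    2    2
 128    2    1    1    2    1    0    2    1    3   68   69   68    .    2    3    2    2    2
 116    2    2    3    1    2    1    3    2    2   63   64   67   73   74   80    5    1    .
 104    2    3    2    .    .    .    .    .   69   63   66   68  229  228  135    .    .    .
  92    2    2   73   72   72   72   71   72   71   72   71   73  228  153  124    .    .    .
  80    2    1   73    6    5    7
[... 3372 characters left out ...]
  232  230  229   74  115    2    3
 -28    2   43   61    5   23   23   22    6    .   41   46   47  228  227  129    .    0    2
 -40    2    2   72   23   21    .   24    .    .   43   48   47  228  229  140   85    1    1
 -52    2    1   72    .    .    .    .    .   43   47   47   45  228  229  154   82    1    1
 -64    1    1   72    .    .    .    .    .   47   47   47   43  227  229  118   86    1    1
 -76    1    1   72    .    .    .    .    .    .    .    .    .  228  228  172   82    2    1
 -88    1    0   71   71   71   71   70   70   70   63   69   70  227  214   72   77    1    2
-100    1    2   68   68   65   68   68   70   70   70   68   69  226  215  148   86    1    2
```

```bash
cat >> h.py <<'E'
def tool(obs): return R.from_euler("xyz",obs["orientation"],degrees=True).as_matrix(),np.array(obs["tool_pos"])
def plan(tip_xy,tcp_z,jaw,obs=None):
    """delta to have vertical tool, TCP at tip_xy,tcp_z, tool y at world angle jaw (mod 180)"""
    obs=obs or ctrl.get_obs();Rm,p=tool(obs)
    best=None
    for k in(0,180):
        a=np.radians(jaw+k);y=np.array([np.cos(a),np.sin(a),0]);x=np.array([0,0,-1.]);z=np.cross(x,y)
        G=np.c_[x,y,z];rv=np.degrees(R.from_matrix(Rm.T@G).as_rotvec())
        d=Rm.T@(np.array([*tip_xy,tcp_z])-p)
        print("shift(tool) mm",(d*1e3).round(1),"rot deg",rv.round(2),"k",k)
    print("joints",obs["joint_pos"].round(1),"t",round(obs["clock"],2),"tcp",p.round(4),"F",obs["force"].round(1),"open",round(obs["opening"],4),"ang tool y",np.degrees(np.arctan2(Rm[1,1],Rm[0,1])).round(2))
E
python3 - <<'E'
from h import *
o=ctrl.get_obs();print(tool(o)[0].round(3));s=ctrl.snapshot("wrist");print(s["hand_eye"],s["K"],s["k1"])
plan((.496,-.325),.34,90)
E
```

```text
[[-0.001 -0.366  0.931]
 [ 0.001  0.931  0.366]
 [-1.     0.001 -0.   ]]
[[-2.68834825e-04  2.97873588e-01 -9.54605287e-01  1.98314694e-02]
 [ 9.99999617e-01 -7.15489919e-04 -5.04879114e-04 -1.09723487e-03]
 [-8.33400612e-04 -9.54605056e-01 -2.97873281e-01 -8.03765179e-02]
 [ 0.00000000e+00  0.00000000e+00  0.00000000e+00  1.00000000e+00]] [[346.67464622   0.         274.12571659]
 [  0.         346.67464622 205.68676849]
 [  0.           0.           1.        ]] -0.07468613954416087
shift(tool) mm [ 64.1 190.8 342.6] rot deg [ 2.147e+01 -2.000e-02 -7.000e-02] k 0
shift(tool) mm [ 64.1 190.8 342.6] rot deg [-1.5853e+02  1.0000e-01 -3.0000e-02] k 180
joints [-52.   20.6   0.6  -0.  -70.1 -16.5] t 0.15 tcp [ 0.2471 -0.628   0.4039] F [-0.3  0.4 -0.6] open 0.0878 ang tool y 111.47
```

```bash
python3 -m inch '[0.002,0.008,0.014,0,0,0,0.0876, 0.005,0.018,0.032,0,0,0,0.0876, 0.008,0.022,0.040,0,0,0,0.0876, 0.008,0.022,0.040,0,0,0,0.0876, 0.008,0.022,0.040,0,0,0,0.0876, 0.008,0.022,0.040,0,0,0,0.0876, 0.008,0.022,0.040,0,0,0,0.0876, 0.008,0.022,0.040,0,0,0,0.0876, 0.006,0.020,0.034,0,0,0,0.0876, 0.003,0.010,0.016,0,0,0,0.0876, 0,0,0,7,0,0,0.0876, 0,0,0,8,0,0,0.0876, 0,0,0,7,0,0,0.0876, 0,0,0,0,0,0,0.0876]'
python3 - <<'E'
from h import *
o=ctrl.get_obs();s=ctrl.snapshot("wrist");np.save("w1.npy",dict(s=s,o=o),allow_pickle=True)
cv2.imwrite("pics/w1.png",s["color"][:,:,::-1]);plan((.496,-.325),.34,90)
E
```

```text
clock: 1.9
tool_pos: [0.499, -0.3122, 0.3355]
orientation: [121.1, 89.7, 120.1]
force: [-0.8, -0.1, 0.0]
opening: 0.0881
shift(tool) mm [ -4.5 -12.8  -2.8] rot deg [-0.93 -0.14 -0.24] k 0
shift(tool) mm [ -4.5 -12.8  -2.8] rot deg [179.07  -0.38   0.22] k 180
joints [-13.1  15.7 -15.8  -0.2 -58.7 -77.7] t 1.95 tcp [ 0.499  -0.3122  0.3355] F [ 0.1 -0.  -0.3] open 0.0878 ang tool y 89.07
```

View pics/w1.png

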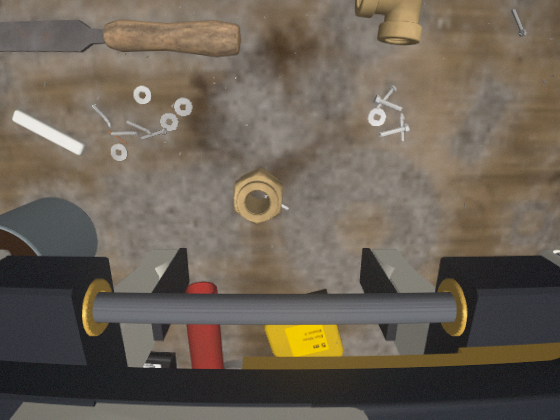

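Run:
```python
from h import *
d=np.load("w1.npy",allow_pickle=True).item();s,o=d["s"],d["o"]
h=cv2.cvtColor(s["color"],cv2.COLOR_RGB2HSV)
m=cv2.inRange(h,(12,85,50),(28,255,255));m[:,:220]=0;m[:,300:]=0;m[:150]=0;m[240:]=0
m=cv2.morphologyEx(m,cv2.MORPH_CLOSE,np.ones((5,5)))
cs,_=cv2.findContours(m,0,1);c=max(cs,key=cv2.contourArea);hu=cv2.convexHull(c)
print("bbox",cv2.boundingRect(c),cv2.approxPolyDP(hu,3,True)[:,0].tolist())
im=s["color"][155:235,218:298,::-1].copy();cv2.imwrite("pics/w1u.png",np.hstack([cv2.resize(im,None,fx=7,fy=7,interpolation=2)]))
```

```text
bbox (234, 168, 49, 69) [[261, 168], [279, 176], [282, 192], [279, 213], [265, 234], [255, 236], [234, 210], [234, 187], [241, 177]]
```

View pics/w1u.png

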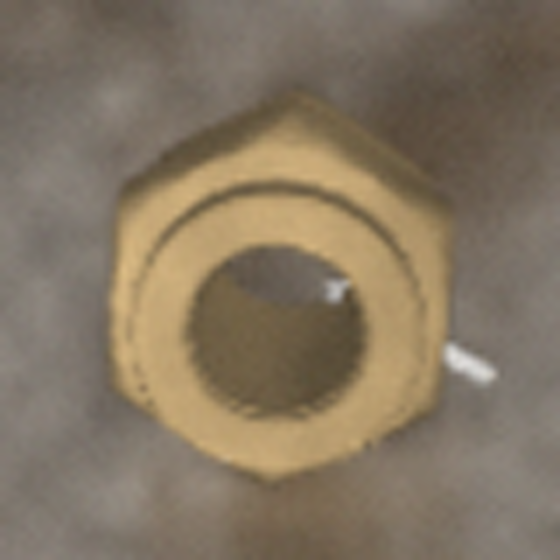

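Run:
```python
from h import *
d=np.load("w1.npy",allow_pickle=True).item();s,o=d["s"],d["o"]
f=lambda x,y:((x+.5)/7-.5+218,(y+.5)/7-.5+155)
print("bore",onz(s,f(278,330),.048,o))
c=onz(s,[f(*q) for q in((292,118),(445,222),(437,400),(270,478),(117,388),(122,208))],.036,o)
print(c.round(4),c.mean(0).round(4))
r=c-c.mean(0);print("ang mod60",(np.degrees(np.arctan2(r[:,1],r[:,0]))%60).round(1),np.linalg.norm(r,axis=1).round(4))
for i in range(6):
    e=c[(i+1)%6]-c[i];print((np.degrees(np.arctan2(e[1],e[0]))%60).round(1),np.linalg.norm(e).round(4))
```

```text
bore [[ 0.49819589 -0.32519005  0.048     ]]
[[ 0.4759 -0.3234  0.036 ]
 [ 0.4887 -0.3056  0.036 ]
 [ 0.511  -0.3068  0.036 ]
 [ 0.5206 -0.3274  0.036 ]
 [ 0.5087 -0.3456  0.036 ]
 [ 0.4863 -0.3438  0.036 ]] [ 0.4985 -0.3254  0.036 ]
ang mod60 [54.8 56.3 56.3 54.9 56.8 56.4] [0.0228 0.0221 0.0224 0.0222 0.0226 0.0221]
54.1 0.022
56.9 0.0222
55.2 0.0228
56.7 0.0217
55.6 0.0225
57.1 0.023
```

```bash
python3 - <<'E'
from h import *
plan((.4975,-.3252),.192,86)
E
python3 -m inch '[0,-0.013,0,3,0,0,0.0876, 0,0,0,0,0,0,0.0876]'
python3 - <<'E'
from h import *
plan((.4975,-.3252),.192,86)
E
```

```text
shift(tool) mm [143.5 -13.6  -0.9] rot deg [ 3.07 -0.15 -0.24] k 0
shift(tool) mm [143.5 -13.6  -0.9] rot deg [-176.93    0.37   -0.23] k 180
joints [-13.1  15.7 -15.8  -0.2 -58.7 -77.7] t 1.95 tcp [ 0.499  -0.3122  0.3355] F [ 0.1 -0.  -0.3] open 0.0878 ang tool y 89.07
clock: 2.2
tool_pos: [0.4986, -0.3261, 0.3356]
orientation: [123.0, 89.7, 119.0]
force: [-0.5, 0.4, 0.3]
opening: 0.0873
shift(tool) mm [143.6   0.2  -0.8] rot deg [ 0.08 -0.15 -0.23] k 0
shift(tool) mm [143.6   0.2  -0.8] rot deg [-179.92    0.35   -0.23] k 180
joints [-14.5  16.3 -14.9  -0.2 -59.  -79.3] t 2.2 tcp [ 0.4986 -0.3261  0.3356] F [-0.5  0.4  0.3] open 0.0873 ang tool y 86.08
```

```bash
python3 -m inch '[0.03,0,0,0,0,0,0.0876, 0.036,0,0,0,0,0,0.0876, 0.03,0,0,0,0,0,0.0876, 0.02,0,0,0,0,0,0.0876, 0.015,0,0,0,0,0,0.0876, 0.008,0,0,0,0,0,0.0876, 0,0,0,0,0,0,0.0876]'
python3 - <<'E'
from h import *
plan((.4975,-.3252),.192,86)
E
```

```text
clock: 3.08
tool_pos: [0.4988, -0.3276, 0.1935]
orientation: [79.8, 89.8, 76.0]
force: [0.3, -0.5, 1.1]
opening: 0.0872
shift(tool) mm [ 1.5  2.3 -1.4] rot deg [ 0.24  0.03 -0.16] k 0
shift(tool) mm [ 1.5  2.3 -1.4] rot deg [-1.7976e+02  2.6000e-01  5.0000e-02] k 180
joints [-14.6  25.5 -23.1  -0.3 -41.4 -79. ] t 3.08 tcp [ 0.4988 -0.3276  0.1935] F [ 0.3 -0.5  1.1] open 0.0872 ang tool y 86.24
```

Adjust sideways 2 mm, then close.

```bash
python3 -m inch '[0.001,0.002,-0.001,0,0,0,0.0876, 0,0,0,0,0,0,0.06, 0,0,0,0,0,0,0.045, 0,0,0,0,0,0,0.03, 0,0,0,0,0,0,0.03, 0,0,0,0,0,0,0.03, 0,0,0,0,0,0,0.03, 0,0,0,0,0,0,0.03, 0,0,0,0,0,0,0.03]'
```

```text
clock: 4.2
tool_pos: [0.4988, -0.3256, 0.1951]
orientation: [20.6, 89.7, 16.9]
force: [0.6, 1.1, 0.0]
opening: 0.0406
```

```bash
python3 -m inch '[-0.01,0,0,0,0,0,0.03, -0.03,0,0,0,0,0,0.03, -0.04,0,0,0,0,0,0.03, -0.04,0,0,0,0,0,0.03, -0.03,0,0,0,0,0,0.03, -0.01,0,0,0,0,0,0.03, 0,0,0,0,0,0,0.03]'
python3 - <<'E'
from h import *
w=c2w((-.022,.032));print(w)
plan(w,.34,96)
s=ctrl.snapshot("wrist");cv2.imwrite("pics/w2.png",s["color"][:,:,::-1])
E
```

```text
clock: 5.08
tool_pos: [0.4966, -0.3254, 0.3602]
orientation: [74.5, 89.8, 70.7]
force: [-0.4, 0.5, -3.1]
opening: 0.0407
[0.53597561 0.11482507]
shift(tool) mm [ 21.8 441.8  10.2] rot deg [-9.78  0.07 -0.2 ] k 0
shift(tool) mm [ 21.8 441.8  10.2] rot deg [ 1.7021e+02 -3.0000e-01 -1.1000e-01] k 180
joints [-14.5  14.8 -13.4  -0.2 -61.7 -79.2] t 5.08 tcp [ 0.4966 -0.3254  0.3602] F [-0.4  0.5 -3.1] open 0.0407 ang tool y 86.22
```

View pics/w2.png

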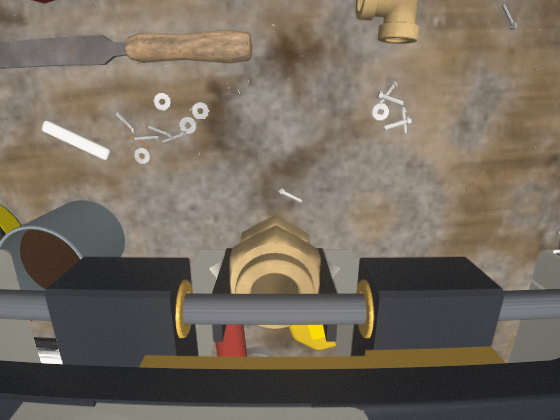

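```bash
python3 -m inch '[0,0.015,0,0,0,0,0.03, 0,0.03,0,0,0,0,0.03, 0,0.04,0,0,0,0,0.03, 0,0.045,0.001,0,0,0,0.03, 0,0.045,0.001,0,0,0,0.03, 0,0.045,0.001,0,0,0,0.03, 0,0.045,0.001,0,0,0,0.03, 0,0.045,0.001,0,0,0,0.03, 0,0.045,0.001,0,0,0,0.03, 0,0.035,0.001,0,0,0,0.03, 0,0.025,0,0,0,0,0.03, 0,0.01,0,-5,0,0,0.03, 0,0,0,-5,0,0,0.03, 0,0,0,0,0,0,0.03]'
python3 - <<'E'
from h import *
w=c2w((-.022,.032))
plan(w,.30,96)
E
```

```text
clock: 6.88
tool_pos: [0.5252, 0.1198, 0.3418]
orientation: [172.9, 88.3, 179.4]
force: [-0.3, 0.1, -1.8]
opening: 0.0402
shift(tool) mm [41.5 -6.4 11.4] rot deg [ 0.5  -1.72 -0.21] k 0
shift(tool) mm [41.5 -6.4 11.4] rot deg [-179.48    0.32   -2.7 ] k 180
joints [  33.3   11.3  -20.5   -1.1  -59.7 -116.2] t 6.88 tcp [0.5252 0.1198 0.3418] F [-0.3  0.1 -1.8] open 0.0402 ang tool y 96.49
```

```bash
python3 -m inch '[0.0,-0.006,0.011,0,-1.7,0,0.03, 0.02,0,0,0,0,0,0.03, 0.02,0,0,0,0,0,0.03, 0,0,0,0,0,0,0.03]'
python3 - <<'E'
from h import *
w=c2w((-.022,.032))
plan(w,.199,96)
s=ctrl.snapshot("top");cv2.imwrite("pics/t2.png",cv2.resize(s["color"][130:310,120:320,::-1],None,fx=3,fy=3))
s=ctrl.snapshot("side");cv2.imwrite("pics/s2.png",cv2.resize(s["color"][80:250,200:400,::-1],None,fx=3,fy=3))
E
```

```text
clock: 7.38
tool_pos: [0.5384, 0.1142, 0.2995]
orientation: [39.1, 89.7, 45.2]
force: [0.1, -0.3, -1.4]
opening: 0.0406
shift(tool) mm [100.5   0.6  -2.7] rot deg [ 0.1   0.22 -0.18] k 0
shift(tool) mm [100.5   0.6  -2.7] rot deg [-179.9     0.28    0.34] k 180
joints [ 3.230e+01  1.420e+01 -2.330e+01 -1.000e-01 -5.220e+01 -1.162e+02] t 7.38 tcp [0.5384 0.1142 0.2995] F [ 0.1 -0.3 -1.4] open 0.0406 ang tool y 96.1
```

View pics/s2.png

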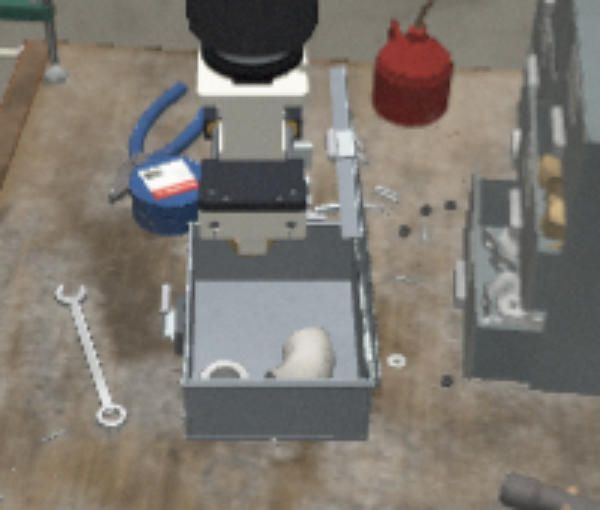

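View pics/t2.png

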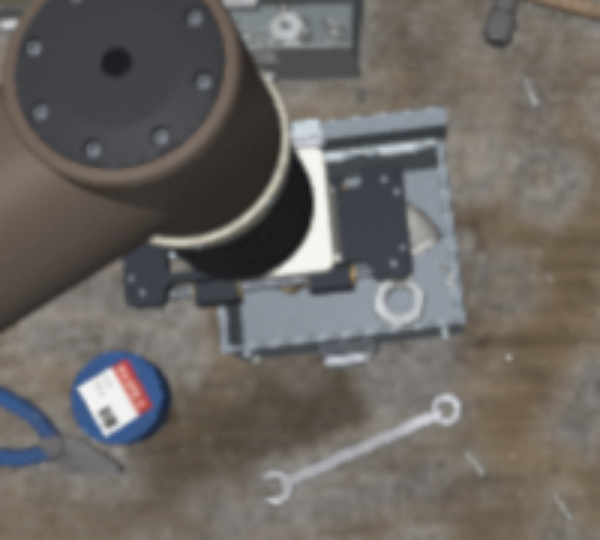

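Run:
```python
from h import *
s=ctrl.snapshot("top");P=w2c(cloud(s))
for v,u in((150,159),(150,190),(175,210),(185,215),(205,215),(200,225),(215,195),(170,185),(190,175)):
    print((u,v),P[v,u].round(3))
p=ctrl.snapshot("side");Q=w2c(cloud(p))
# arm points: z>.25, near cover plane
for A in(P,Q):
    B=A.reshape(-1,3);B=B[np.isfinite(B).all(1)]
    for lo in np.arange(.24,.62,.04):
        m=(B[:,2]>lo)&(B[:,2]<lo+.04)&(abs(B[:,1]-.05)<.16)&(B[:,0]<.3)&(B[:,0]>-.2)
        if m.sum()>5: print(round(lo,2),m.sum(),"x",B[m,0].min().round(3),np.percentile(B[m,0],98).round(3),"y",B[m,1].min().round(3),B[m,1].max().round(3))
plan(c2w((-.033,.037)),.199,96)
```

```text
(159, 150) [-0.023  0.029  0.565]
(190, 150) [-0.027 -0.008  0.565]
(210, 175) [-0.033 -0.016  0.479]
(215, 185) [-0.031 -0.014  0.419]
(215, 205) [-0.051 -0.004  0.37 ]
(225, 200) [-0.024 -0.012  0.288]
(195, 215) [-0.068  0.026  0.392]
(185, 170) [-0.05   0.     0.563]
(175, 190) [-0.069  0.016  0.549]
0.24 4430 x -0.061 0.298 y -0.046 0.21
0.28 581 x -0.068 0.3 y -0.019 0.21
0.32 287 x -0.068 0.299 y -0.015 0.192
0.36 313 x -0.069 -0.016 y -0.015 0.059
0.4 205 x -0.07 -0.024 y -0.015 0.053
0.44 545 x -0.123 -0.004 y -0.021 0.131
0.48 1436 x -0.15 -0.022 y -0.019 0.168
0.52 7962 x -0.182 -0.026 y -0.019 0.21
0.56 7453 x -0.2 0.017 y -0.019 0.21
0.6 2949 x -0.2 -0.153 y 0.096 0.202
0.24 2961 x -0.051 0.298 y -0.05 0.21
0.28 783 x -0.064 0.299 y -0.022 0.208
0.32 761 x -0.066 0.023 y -0.018 0.029
0.36 826 x -0.066 0.022 y -0.018 0.029
0.4 924 x -0.068 0.022 y -0.02 0.028
0.44 1109 x -0.083 0.026 y -0.025 0.072
0.48 916 x -0.081 0.022 y -0.022 0.057
shift(tool) mm [102.7   4.9 -14.7] rot deg [ 0.19  0.42 -0.26] k 0
shift(tool) mm [102.7   4.9 -14.7] rot deg [-179.81    0.41    0.65] k 180
joints [ 3.240e+01  1.400e+01 -2.320e+01 -1.000e-01 -5.230e+01 -1.161e+02] t 7.58 tcp [0.539  0.1148 0.3018] F [-0.9 -0.4 -1.9] open 0.0402 ang tool y 96.19
```

```bash
python3 -m inch '[0,0.005,-0.015,0,0.4,0,0.03, 0.02,0,0,0,0,0,0.03, 0.025,0,0,0,0,0,0.03, 0.02,0,0,0,0,0,0.03, 0.012,0,0,0,0,0,0.03, 0,0,0,0,0,0,0.03]'
python3 - <<'E'
from h import *
plan(c2w((-.033,.037)),.201,96)
E
```

```text
clock: 8.32
tool_pos: [0.5212, 0.1199, 0.2275]
orientation: [51.2, 89.4, 57.4]
force: [0.2, 0.2, -2.1]
opening: 0.0406
shift(tool) mm [26.5 -1.9  3. ] rot deg [ 0.18  0.38 -0.47] k 0
shift(tool) mm [26.5 -1.9  3. ] rot deg [-179.82    0.74    0.59] k 180
joints [  33.9   18.   -29.6   -0.4  -41.8 -117.4] t 8.32 tcp [0.5212 0.1199 0.2275] F [ 0.2  0.2 -2.1] open 0.0406 ang tool y 96.18
```

```bash
python3 -m inch '[0.010,-0.001,0.002,0,0.3,-0.4,0.03, 0.008,0,0,0,0,0,0.03, 0.005,0,0,0,0,0,0.03, 0,0,0,0,0,0,0.03]'
python3 - <<'E'
from h import *
plan(c2w((-.033,.037)),.200,96)
E
```

```text
clock: 8.82
tool_pos: [0.5241, 0.1196, 0.2046]
orientation: [26.2, 89.8, 32.4]
force: [0.3, 0.2, -1.9]
opening: 0.0401
shift(tool) mm [ 4.6 -1.   0.3] rot deg [ 0.19  0.2  -0.1 ] k 0
shift(tool) mm [ 4.6 -1.   0.3] rot deg [-1.7981e+02  1.5000e-01  3.1000e-01] k 180
joints [  33.8   20.2  -30.5    0.   -39.1 -117.6] t 8.82 tcp [0.5241 0.1196 0.2046] F [ 0.3  0.2 -1.9] open 0.0401 ang tool y 96.19
```

```bash
python3 -m inch '[0.003,0,0,0,0,0,0.03, 0,0,0,0,0,0,0.03]'; python3 -m inch '[0.002,0,0,0,0,0,0.03, 0,0,0,0,0,0,0.03]'
```

```text
clock: 9.07
tool_pos: [0.5243, 0.1197, 0.2016]
orientation: [25.6, 89.8, 31.8]
force: [0.3, -1.1, -2.9]
opening: 0.0403
clock: 9.32
tool_pos: [0.5244, 0.1197, 0.1997]
orientation: [25.1, 89.7, 31.3]
force: [-0.4, 0.0, -2.0]
opening: 0.0409
```

```bash
python3 -m inch '[0.0015,0,0,0,0,0,0.03, 0,0,0,0,0,0,0.03]'; python3 -m inch '[0,0,0,0,0,0,0.05, 0,0,0,0,0,0,0.054, 0,0,0,0,0,0,0.054, 0,0,0,0,0,0,0.054]'
```

```text
clock: 9.57
tool_pos: [0.5246, 0.1199, 0.1992]
orientation: [21.9, 89.7, 28.1]
force: [0.7, -0.9, -2.4]
opening: 0.0404
clock: 10.07
tool_pos: [0.525, 0.1201, 0.1995]
orientation: [21.1, 89.6, 27.3]
force: [-0.3, -0.8, -0.8]
opening: 0.0542
```

Released with 54 mm opening. Raise straight up.

```bash
python3 -m inch '[-0.015,0,0,0,0,0,0.054, -0.03,0,0,0,0,0,0.054, -0.04,0,0,0,0,0,0.054, -0.04,0,0,0,0,0,0.054, -0.03,0,0,0,0,0,0.054, -0.015,0,0,0,0,0,0.054, 0,0,0,0,0,0,0.054]'
python3 - <<'E'
from h import *
o=ctrl.get_obs();s=ctrl.snapshot("wrist");cv2.imwrite("pics/w3.png",s["color"][:,:,::-1])
p=ctrl.snapshot("side");cv2.imwrite("pics/s3.png",cv2.resize(p["color"][80:250,200:400,::-1],None,fx=3,fy=3))
plan(c2w((-.033,.037)),.200,96)
E
```

```text
clock: 10.95
tool_pos: [0.5233, 0.1189, 0.3817]
orientation: [18.5, 89.4, 24.7]
force: [0.8, -0.5, -0.6]
opening: 0.0541
shift(tool) mm [179.8  -0.8  -0. ] rot deg [ 0.25  0.46 -0.15] k 0
shift(tool) mm [179.8  -0.8  -0. ] rot deg [-179.75    0.24    0.73] k 180
joints [ 3.380e+01  8.400e+00 -1.910e+01  1.000e-01 -6.200e+01 -1.176e+02] t 11.05 tcp [0.523  0.1188 0.3798] F [-0.1  0.2 -0.5] open 0.0542 ang tool y 96.25
```

View pics/w3.png

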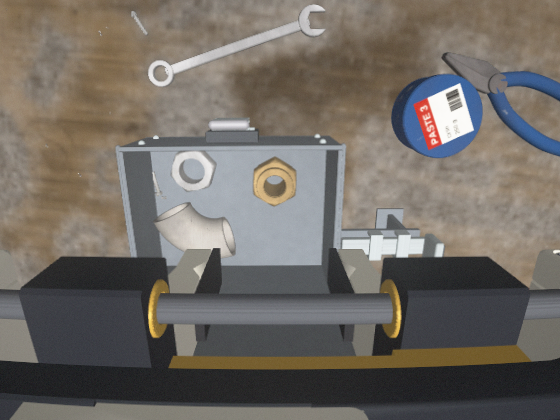

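View pics/s3.png

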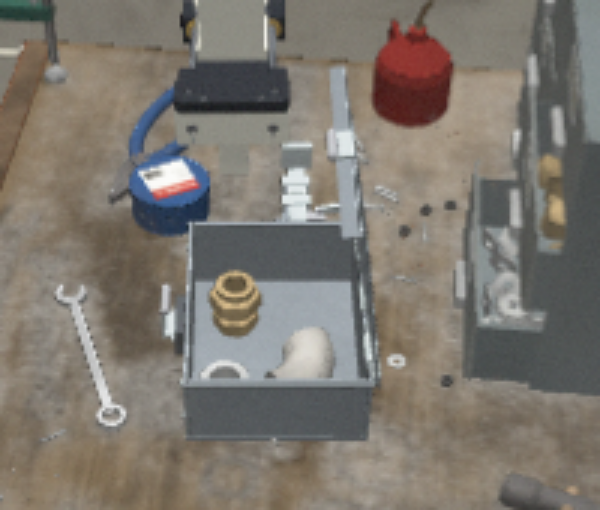

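The union stands upright in the tray: (275,183) in the wrist view and (235,300) in the side crop. The cover is still open at (345,140). Next I'll plan the tab push. The tool will be turned so its jaws lie along case x and tilted 20° away from the case, which keeps the camera and body out of the cover's swing.

```bash
cat >> h.py <<'E'
def plan2(tipc,tilt,jaw,obs=None,L=.178):
    """tip target in CASE frame (x,y,z); jaw dir world deg; tilt = rotation about tool y"""
    obs=obs or ctrl.get_obs();Rm,p=tool(obs)
    a=np.radians(jaw);y=np.array([np.cos(a),np.sin(a),0]);x=np.array([0,0,-1.]);z=np.cross(x,y)
    G=np.c_[x,y,z]@R.from_euler("y",tilt,degrees=True).as_matrix()
    rv=np.degrees(R.from_matrix(Rm.T@G).as_rotvec())
    T=np.array([*c2w(tipc),tipc[2]])-L*G[:,0]
    w=T-p
    print("rot deg",rv.round(2),"shift tool mm",(Rm.T@w*1e3).round(1),"| tcp target",T.round(4),"tip now case",w2c(p+L*Rm[:,0]).round(4))
    print("joints",obs["joint_pos"].round(1),"t",round(obs["clock"],2),"F",obs["force"].round(1),"tool z",Rm[:,2].round(2),"x",Rm[:,0].round(2))
E
python3 - <<'E'
from h import *
s=load("top")
plan2((.02,.225,.2),0,96)
plan2((.02,.225,.2),20,186)
E
```

```text
rot deg [ 0.25  0.46 -0.15] shift tool mm [  2.8 187.5  55.3] | tcp target [0.5576 0.3112 0.378 ] tip now case [-0.033   0.0378  0.2018]
joints [ 3.380e+01  8.400e+00 -1.910e+01  1.000e-01 -6.200e+01 -1.176e+02] t 11.05 F [-0.1  0.2 -0.5] tool z [0.99 0.11 0.01] x [ 0.01  0.   -1.  ]
rot deg [-88.82  16.2  -15.41] shift tool mm [ 13.7 248.3  55.4] | tcp target [0.5512 0.3717 0.3673] tip now case [-0.033   0.0378  0.2018]
joints [ 3.380e+01  8.400e+00 -1.910e+01  1.000e-01 -6.200e+01 -1.176e+02] t 11.05 F [-0.1  0.2 -0.5] tool z [0.99 0.11 0.01] x [ 0.01  0.   -1.  ]
```

```bash
python3 -m inch '[0,0.02,0,0,0,0,0.0, 0,0.04,0,0,0,0,0.0, 0,0.045,0,0,0,0,0.0, 0,0.045,0,0,0,0,0.0, 0,0.045,0,0,0,0,0.0, 0,0.035,0.01,0,0,0,0.0, 0,0.018,0.02,0,0,0,0.0, 0,0,0.02,0,0,0,0, 0,0,0.005,-8,0,0,0, 0,0,0,-10,0,0,0, 0,0,0,-10,0,0,0, 0,0,0,-10,0,0,0, 0,0,0,-10,0,0,0, 0,0,0,-10,0,0,0, 0,0,0,-10,0,0,0, 0,0,0,-10,0,0,0, 0,0,0,-8,0,0,0, 0,0,0,-4,0,0,0, 0,0,0,0,0,0,0]'
python3 - <<'E'
from h import *
plan2((.02,.225,.2),20,186)
E
```

```text
clock: 13.42
tool_pos: [0.5415, 0.3959, 0.3529]
orientation: [133.0, 88.2, -127.5]
force: [-0.3, 0.5, -0.2]
opening: 0.0008
rot deg [ 3.69 18.69 -0.69] shift tool mm [-14.   -5.3 -25.8] | tcp target [0.5512 0.3717 0.3673] tip now case [0.0089 0.3068 0.175 ]
joints [ 52.8  22.6  -3.1  -0.  -66.1 -43.3] t 13.43 F [-0.3  0.5 -0.2] tool z [-0.17  0.99 -0.02] x [-0.02 -0.03 -1.  ]
```

```bash
python3 -m inch '[0,0,0,3.5,0,0,0, 0,0,0,0,6,0,0, 0,0,0,0,7,0,0, 0,0,0,0,5.5,0,0, 0,0,0,0,0,0,0]'
python3 - <<'E'
from h import *
plan2((.02,.225,.2),20,186)
plan2((.02,.225,.076),20,186)
s=ctrl.snapshot("wrist");cv2.imwrite("pics/w4.png",s["color"][:,:,::-1]);np.save("w4.npy",dict(s=s,o=ctrl.get_obs()),allow_pickle=True)
E
```

```text
clock: 14.05
tool_pos: [0.54, 0.3982, 0.3491]
orientation: [176.3, 69.4, -88.1]
force: [-0.3, -0.2, -1.2]
opening: 0.0005
rot deg [-0.17 -0.57 -1.45] shift tool mm [ -7.5  -8.3 -32.1] | tcp target [0.5512 0.3717 0.3673] tip now case [0.0071 0.2509 0.1825]
joints [ 56.3  26.5  -4.1  12.1 -76.8 -55.3] t 14.05 F [-0.3 -0.2 -1.2] tool z [-0.1   0.93 -0.35] x [ 0.01 -0.35 -0.94]
rot deg [-0.17 -0.57 -1.45] shift tool mm [108.5 -11.1  11.5] | tcp target [0.5512 0.3717 0.2433] tip now case [0.0071 0.2509 0.1825]
joints [ 56.3  26.5  -4.1  12.1 -76.8 -55.3] t 14.05 F [-0.3 -0.2 -1.2] tool z [-0.1   0.93 -0.35] x [ 0.01 -0.35 -0.94]
```

View pics/w4.png

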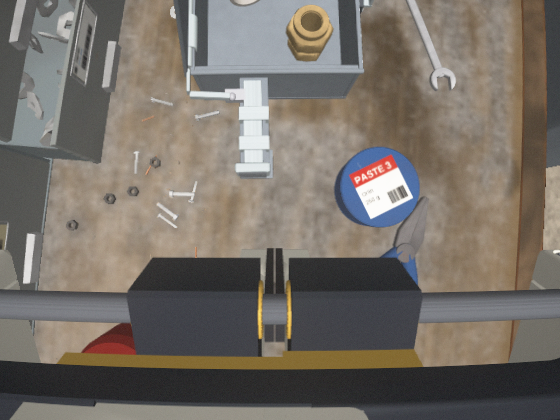

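Run:
```python
from h import *
d=np.load("w4.npy",allow_pickle=True).item();s,o=d["s"],d["o"]
cv2.imwrite("pics/w4c.png",cv2.resize(s["color"][70:200,200:310,::-1],None,fx=4.5,fy=4.5,interpolation=2))
P=w2c(cloud(s,o));m=(abs(P[...,2]-.088)<.004)&(P[...,1]>.16)&(P[...,1]<.21)&(abs(P[...,0]-.02)<.03)
v,u=np.where(m);print(m.sum(),u.min(),u.max(),v.min(),v.max(),P[m].min(0),P[m].max(0),P[m].mean(0))
print(w2c(onz(s,[(237,164),(271,164),(237,171),(271,171)],.088,o)).round(4))
```

```text
406 235 270 162 173 [0.0083644  0.17964452 0.08526829] [0.03618033 0.18901798 0.0902315 ] [0.02231825 0.18444645 0.08822557]
[[0.0344 0.1816 0.088 ]
 [0.0076 0.1818 0.088 ]
 [0.0344 0.1872 0.088 ]
 [0.0076 0.1874 0.088 ]]
```

View pics/w4c.png

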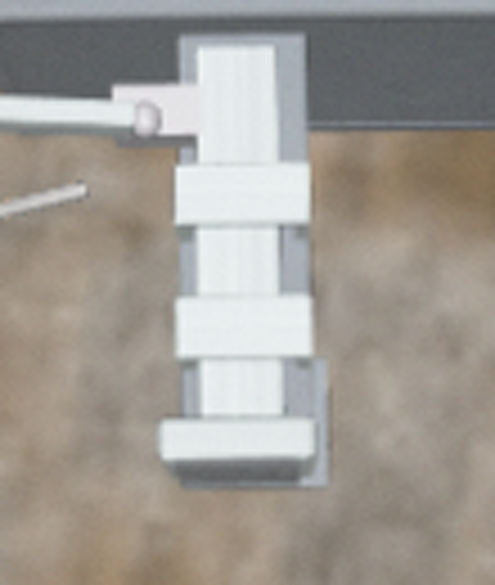

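```bash
python3 -m inch '[0,-0.012,0.014,0,-0.5,-1.4,0, 0.02,0,0,0,0,0,0, 0.025,0,0,0,0,0,0, 0.025,0,0,0,0,0,0, 0.018,0,0,0,0,0,0, 0.01,0,0,0,0,0,0, 0,0,0,0,0,0,0]'
python3 - <<'E'
from h import *
plan2((.021,.225,.076),20,186)
E
```

```text
clock: 14.98
tool_pos: [0.5583, 0.3827, 0.2496]
orientation: [-178.1, 71.0, -82.6]
force: [-0.5, 0.1, 1.2]
opening: 0.0005
rot deg [-0.54  1.04  0.46] shift tool mm [ 9.2  7.2 -7.7] | tcp target [0.5522 0.3718 0.2433] tip now case [0.0297 0.2382 0.0813]
joints [ 54.3  30.9 -11.4  14.5 -62.6 -57.2] t 14.97 F [-0.5  0.1  1.2] tool z [-0.09  0.94 -0.32] x [ 0.04 -0.32 -0.95]
```

```bash
python3 -m inch '[0.008,0.007,-0.008,0,1,0,0, 0,0,0,0,0,0,0]'
python3 - <<'E'
from h import *
plan2((.021,.19,.076),20,186)
plan2((.021,.180,.076),20,186)
E
```

```text
clock: 15.22
tool_pos: [0.5524, 0.3718, 0.2453]
orientation: [-177.9, 70.1, -82.4]
force: [-0.2, -0.2, -0.1]
opening: 0.0006
rot deg [-0.58  0.06  0.54] shift tool mm [ 13.9  -0.  -32.2] | tcp target [0.5559 0.337  0.2433] tip now case [0.0229 0.2251 0.078 ]
joints [ 54.3  30.4 -13.5  15.4 -61.8 -58. ] t 15.22 F [-0.2 -0.2 -0.1] tool z [-0.09  0.94 -0.34] x [ 0.05 -0.34 -0.94]
rot deg [-0.58  0.06  0.54] shift tool mm [ 17.3  -0.1 -41.6] | tcp target [0.5569 0.3271 0.2433] tip now case [0.0229 0.2251 0.078 ]
joints [ 54.3  30.4 -13.5  15.4 -61.8 -58. ] t 15.22 F [-0.2 -0.2 -0.1] tool z [-0.09  0.94 -0.34] x [ 0.05 -0.34 -0.94]
```

```bash
python3 -m inch '[0.004,0,-0.010,0,0,0,0, 0.004,0,-0.010,0,0,0,0, 0.001,0,-0.004,0,0,0,0, 0,0,0,0,0,0,0]'; python3 -m inch '[0.0015,0,-0.004,0,0,0,0, 0.001,0,-0.003,0,0,0,0, 0.001,0,-0.003,0,0,0,0]'
python3 - <<'E'
from h import *
plan2((.021,.180,.076),20,186)
s=ctrl.snapshot("wrist");cv2.imwrite("pics/w5.png",s["color"][:,:,::-1])
E
```

```text
clock: 15.72
tool_pos: [0.5553, 0.3446, 0.2465]
orientation: [-177.6, 70.2, -82.1]
force: [-0.3, 0.3, 1.5]
opening: 0.0004
clock: 16.1
tool_pos: [0.5564, 0.3345, 0.2467]
orientation: [-177.4, 70.2, -81.9]
force: [-0.2, 1.1, 0.1]
opening: 0.0006
rot deg [-0.58  0.26  0.71] shift tool mm [ 5.8  0.3 -5.9] | tcp target [0.5569 0.3271 0.2433] tip now case [0.0235 0.1882 0.0792]
joints [ 52.   28.7 -16.7  16.4 -59.7 -56.6] t 16.1 F [-0.2  1.1  0.1] tool z [-0.09  0.94 -0.34] x [ 0.05 -0.33 -0.94]
```

View pics/w5.png

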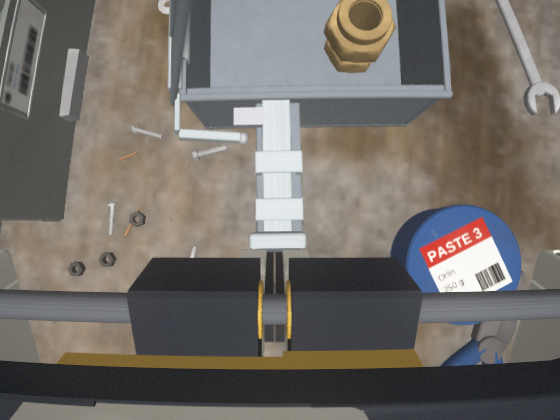

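The fingers are touching the tab at (278,241), and the tongue at (248,116) has already moved off the stay arm's end at (245,137). I'll continue pushing.

```bash
python3 -m inch '[0.0015,0,-0.003,0,0,0,0, 0.0015,0,-0.003,0,0,0,0]'
python3 - <<'E'
from h import *
plan2((.021,.180,.076),20,186)
s=ctrl.snapshot("side");cv2.imwrite("pics/s5.png",cv2.resize(s["color"][60:250,200:400,::-1],None,fx=3,fy=3))
E
```

```text
clock: 16.4
tool_pos: [0.557, 0.3301, 0.2468]
orientation: [-176.9, 70.6, -81.3]
force: [-13.8, 19.0, 7.1]
opening: 0.0004
rot deg [-0.56  0.6   0.9 ] shift tool mm [ 4.4  0.5 -1.7] | tcp target [0.5569 0.3271 0.2433] tip now case [0.0242 0.1848 0.079 ]
joints [ 51.7  28.4 -17.1  16.5 -59.1 -56.4] t 16.4 F [-13.8  19.    7.1] tool z [-0.09  0.94 -0.33] x [ 0.05 -0.33 -0.94]
```

View pics/s5.png

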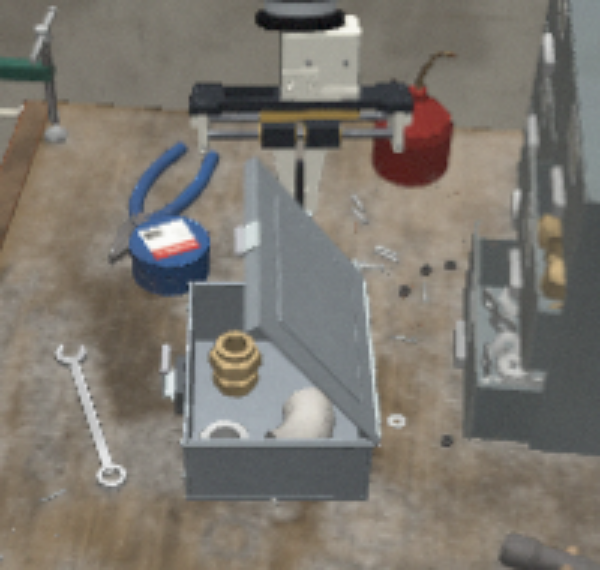

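The cover is released and swinging down. The force reading is 20 N, at the slide's end stop, so I'll back off at once.

```bash
python3 -m inch '[0,0,0.01,0,0,0,0, -0.002,0,0.02,0,0,0,0, -0.01,0,0.02,0,0,0,0, -0.02,0,0.01,0,0,0,0, -0.02,0,0,0,0,0,0, 0,0,0,0,0,0,0, 0,0,0,0,0,0,0, 0,0,0,0,0,0,0, 0,0,0,0,0,0,0, 0,0,0,0,0,0,0]'
python3 - <<'E'
from h import *
plan2((.021,.180,.076),20,186)
s=ctrl.snapshot("side");cv2.imwrite("pics/s6.png",cv2.resize(s["color"][60:250,200:400,::-1],None,fx=3,fy=3))
P=w2c(cloud(s)).reshape(-1,3)
for x in(-.075,-.06,-.04,0,.04,.06):
    m=(abs(P[:,0]-x)<.006)&(abs(P[:,1]+.05)<.03)&(P[:,2]>.06);print(x,m.sum(),np.median(P[m,2]).round(4))
E
```

```text
clock: 17.7
tool_pos: [0.5478, 0.4101, 0.2731]
orientation: [-177.6, 70.3, -81.9]
force: [-0.5, -0.2, -1.3]
opening: 0.0007
rot deg [-0.43  0.29  0.71] shift tool mm [ 56.3  -0.2 -68.6] | tcp target [0.5569 0.3271 0.2433] tip now case [0.0229 0.2644 0.1056]
joints [ 56.5  30.5  -8.6  14.1 -66.6 -58.3] t 17.7 F [-0.5 -0.2 -1.3] tool z [-0.09  0.94 -0.34] x [ 0.05 -0.33 -0.94]
-0.075 86 0.0888
-0.06 89 0.0878
-0.04 90 0.0874
0 92 0.0841
0.04 89 0.0811
0.06 85 0.0781
```

View pics/s6.png

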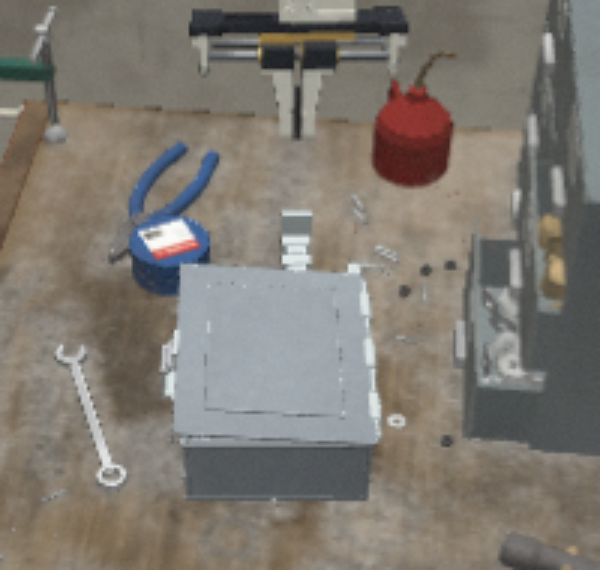

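The cover now rests ajar on its catch at (170,360). The top height rises from 78 mm to 89 mm, about 0.08 rad. Next I'll untilt and move above the press point.

```bash
python3 -m inch '[-0.03,0,0,0,-6,0,0, -0.03,0,0,0,-7,0,0, -0.01,0,0,0,-7,0,0, 0,0,0,0,0,0,0]'
python3 - <<'E'
from h import *
plan2((-.06,0,.16),0,186)
E
```

```text
clock: 18.25
tool_pos: [0.545, 0.4284, 0.3413]
orientation: [-47.0, 89.0, 48.8]
force: [-1.0, -0.5, 0.6]
opening: 0.0004
rot deg [-0.18  0.7   0.75] shift tool mm [  -1.9   78.7 -343.1] | tcp target [0.5015 0.079  0.338 ] tip now case [0.0221 0.345  0.1633]
joints [ 54.3  24.3  -2.2   0.1 -62.5 -48.5] t 18.25 F [-1.  -0.5  0.6] tool z [-0.1   0.99  0.01] x [ 0.01  0.01 -1.  ]
```

```bash
python3 -m inch '[0,0.005,-0.015,0,0,0,0, 0,0.008,-0.035,0,0,0,0, 0,0.01,-0.042,0,0,0,0, 0,0.01,-0.042,0,0,0,0, 0,0.01,-0.042,0,0,0,0, 0,0.01,-0.042,0,0,0,0, 0,0.01,-0.042,0,0,0,0, 0,0.008,-0.035,0,0,0,0, 0,0.005,-0.022,0,0,0,0, 0,0,0,0,0,0,0]'
python3 - <<'E'
from h import *
plan2((-.06,0,.16),0,186)
E
```

```text
clock: 19.5
tool_pos: [0.4936, 0.0876, 0.3302]
orientation: [157.2, 88.6, -106.8]
force: [0.6, -0.1, 0.0]
opening: 0.0004
rot deg [-0.04 -1.29 -0.54] shift tool mm [-7.6 -6.9 -9.6] | tcp target [0.5015 0.079  0.338 ] tip now case [-0.0687  0.0054  0.1523]
joints [ 32.9   8.1 -27.1   1.1 -55.9 -27.6] t 19.5 F [ 0.6 -0.1  0. ] tool z [-0.1   0.99 -0.02] x [-0.01 -0.02 -1.  ]
```

```bash
python3 -m inch '[0,-0.007,-0.010,0,-1.3,-0.5,0, 0.025,0,0,0,0,0,0, 0.018,0,0,0,0,0,0, 0.005,0,0,0,0,0,0, 0,0,0,0,0,0,0]'
python3 - <<'E'
from h import *
plan2((-.06,0,.078),0,186)
E
```

```text
clock: 20.12
tool_pos: [0.5007, 0.0788, 0.2792]
orientation: [134.4, 89.5, -129.5]
force: [-1.0, -0.6, 0.1]
opening: 0.0005
rot deg [ 0.11 -0.37 -0.38] shift tool mm [23.2 -1.   0.3] | tcp target [0.5015 0.079  0.256 ] tip now case [-0.062  -0.0013  0.1012]
joints [ 31.3  11.9 -29.8   0.2 -48.7 -25.3] t 20.12 F [-1.  -0.6  0.1] tool z [-0.11  0.99 -0.01] x [-0.01 -0.01 -1.  ]
```

```bash
python3 -m inch '[0.006,0,0,0,0,0,0, 0.005,0,0,0,0,0,0, 0,0,0,0,0,0,0]'; python3 -m inch '[0.003,0,0,0,0,0,0, 0.003,0,0,0,0,0,0]'; python3 -m inch '[0.003,0,0,0,0,0,0, 0.002,0,0,0,0,0,0]'
```

```text
clock: 20.5
tool_pos: [0.5009, 0.0792, 0.2685]
orientation: [140.7, 89.5, -123.2]
force: [-0.1, -1.0, 0.6]
opening: 0.0004
clock: 20.75
tool_pos: [0.501, 0.0793, 0.2638]
orientation: [146.1, 89.6, -117.8]
force: [-6.2, 1.4, 10.1]
opening: 0.0008
clock: 21.0
tool_pos: [0.5007, 0.0792, 0.2594]
orientation: [146.7, 89.6, -117.1]
force: [-0.8, 0.2, -0.1]
opening: 0.0005
```

```bash
python3 -m inch '[0.002,0,0,0,0,0,0, 0.002,0,0,0,0,0,0]'; python3 -m inch '[0.0015,0,0,0,0,0,0]'
```

```text
clock: 21.25
tool_pos: [0.5009, 0.0791, 0.2551]
orientation: [149.4, 89.6, -114.5]
force: [-0.9, 0.4, 0.6]
opening: 0.0003
clock: 21.38
tool_pos: [0.5009, 0.0792, 0.2544]
orientation: [151.1, 89.6, -112.7]
force: [-9.6, 0.6, 24.6]
opening: 0.0003
```

Firm contact at tip z ≈ 0.076, which is the shut stop. I'll lift and check.

```bash
python3 -m inch '[-0.01,0,0,0,0,0,0, -0.03,0,0,0,0,0,0, -0.04,0,0,0,0,0,0, -0.04,0,0,0,0,0,0, -0.03,0,0,0,0,0,0, 0,-0.03,-0.03,0,0,0,0, 0,-0.03,-0.04,0,0,0,0, 0,-0.03,-0.05,0,0,0,0, 0,-0.03,-0.05,0,0,0,0, 0,-0.02,-0.05,0,0,0,0, 0,0,-0.04,0,0,0,0, 0,0,0,0,0,0,0]'
python3 - <<'E'
from h import *
o=ctrl.get_obs();print(o["tool_pos"],o["force"].round(1),abs(o["qvel"]).max())
for n in("side","top"):
    s=ctrl.snapshot(n);cv2.imwrite(f"pics/{n}7.png",s["color"][:,:,::-1])
    P=w2c(cloud(s)).reshape(-1,3);X=[]
    for x in(-.075,-.06,-.04,0,.04,.06):
        m=(abs(P[:,0]-x)<.006)&(abs(P[:,1]+.05)<.03)&(P[:,2]>.06)&(P[:,2]<.12);X.append((x,np.median(P[m,2]).round(4)))
    print(n,X,"angle",-np.polyfit(*zip(*X),1)[0])
    for nm,lo,hi,z in(("tape",(22,150,120),(32,255,255),.034),("tin",(105,120,40),(125,255,255),.039)):
        for S in(load(n),s):
            mk=cv2.inRange(cv2.cvtColor(S["color"],cv2.COLOR_RGB2HSV),lo,hi)
            Q=cloud(S)[mk>0];c=(.62,-.29) if nm=="tape" else (.44,.263)
            Q=Q[np.hypot(Q[:,0]-c[0],Q[:,1]-c[1])<.06];print(nm,len(Q),np.median(Q,0).round(4) if len(Q) else None)
E
```

```text
clock: 22.88
tool_pos: [0.6749, -0.1707, 0.4121]
orientation: [173.0, 89.7, -90.6]
force: [0.1, -0.4, -0.3]
opening: 0.0002
[ 0.67493932 -0.17072538  0.41207668] [ 0.1 -0.4 -0.3] 1.212324208616761
side [(-0.075, np.float64(0.0765)), (-0.06, np.float64(0.0772)), (-0.04, np.float64(0.0781)), (0, np.float64(0.0774)), (0.04, np.float64(0.0782)), (0.06, np.float64(0.0763))] angle -0.0005799502899751284
tape 995 [ 0.6421 -0.2868  0.0344]
tape 1005 [ 0.642  -0.2872  0.0344]
tin 272 [0.4541 0.2445 0.0362]
tin 228 [0.4493 0.2477 0.0366]
top [(-0.075, np.float64(nan)), (-0.06, np.float64(nan)), (-0.04, np.float64(nan)), (0, np.float64(nan)), (0.04, np.float64(nan)), (0.06, np.float64(nan))] angle nan
tape 601 [ 0.6397 -0.2806  0.0342]
tape 573 [ 0.6377 -0.2805  0.0342]
tin 288 [0.4393 0.2519 0.038 ]
tin 44 [0.437  0.2979 0.0384]
  return _methods._mean(a, axis=axis, dtype=dtype,
  ret = ret.dtype.type(ret / rcount)
```

View pics/side7.png

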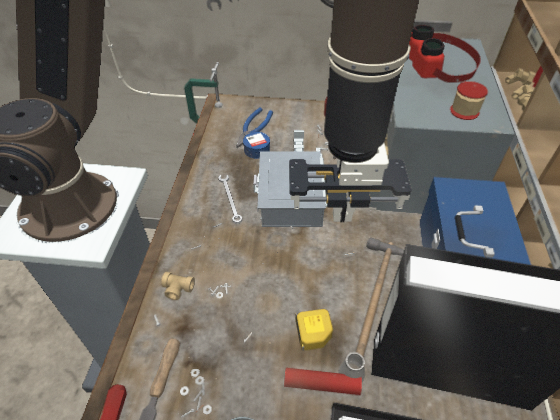

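View pics/top7.png

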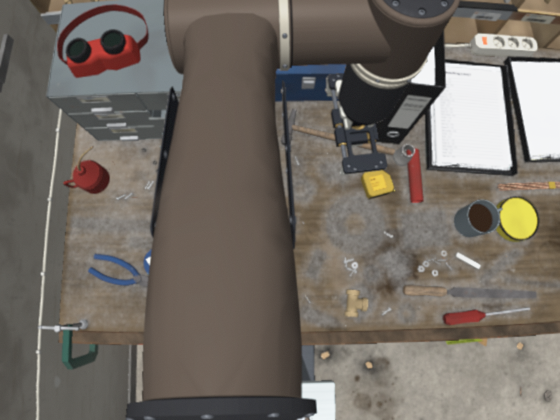

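The side view shows the cover level (fitted angle about 0, top face at 77–78 mm) with the catch at (258,184). The arm is clear, and the tape (315,327) and tin (257,143) are in place. I'll settle the arm briefly and hand in.

```bash
python3 -m inch '[0,0,0,0,0,0,0, 0,0,0,0,0,0,0, 0,0,0,0,0,0,0, 0,0,0,0,0,0,0]'
python3 - <<'E'
from h import *
s=ctrl.snapshot("side");P=w2c(cloud(s)).reshape(-1,3)
for x in(-.075,-.04,.04):
    m=(abs(P[:,0]-x)<.006)&(abs(P[:,1]+.05)<.03)&(P[:,2]>.06)&(P[:,2]<.12);print(x,np.median(P[m,2]).round(4))
o=ctrl.get_obs();print(o["force"].round(1),o["clock"]);print(ctrl.close_job())
E
```

```text
clock: 23.48
tool_pos: [0.6744, -0.1649, 0.4137]
orientation: [-165.6, 89.7, -68.9]
force: [0.2, -0.5, 0.1]
opening: 0.0001
-0.075 0.0767
-0.04 0.0779
0.04 0.0777
[-0.3  0.6  0.2] 23.525
the job is handed in; nothing more can be done
None
```

The union is in the closed case, the cover is shut behind its catch, and the job was handed in at 23.5 s. No verdict was reported.

**What I did:** I gripped the union across its flats and stood it upright on the case floor, with a picture taken while the cover was still open. I pushed the tab to its stop with the closed fingers. The force reached about 25 N there, so I backed off at once, and the cover swung down and rested about 0.08 rad ajar. I then pressed the front edge. The force rose to about 12 N, dropped to zero as the catch snapped, then met the firm stop at about 26 N.

**Last checks:**
- **Cover:** the side camera shows it level, with an angle of about 0 rad and its top face at 77–78 mm against 78 mm expected.
- **Robot:** the wrist force is near zero and the arm is clear of everything.
- **Tape measure:** it moved no more than about 2 mm in either view, which is measurement noise.
- **Tin:** its place is unchanged in the side view (within about 6 mm, from a coarse colour mask).

**Checks that failed:** in the last top picture the arm hid the case and most of the tin. The top-view cover angle could not be measured, and the tin reading was off by 46 mm because only a sliver of it was visible. I did not trust that reading. After pressing I also retreated towards +x instead of back towards the robot, a sign slip, but nothing was touched. The union can't be seen inside the shut case, so its position rests on the pictures taken before closing.

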